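Make up an optician's job tray

TASK

Two jobs have got mixed on the repair mat: make up the tray for the black frame. Stand the folded black frame upright in the tray's long compartment, lay its two smoke-grey lenses flat with their blocks up and centred on the rests in the lens wells, red block on the red rest and blue block on the blue one, and stand the green-lidded tub in the small pocket between them. Set each thing down rather than dropping it, and leave the other job's brown frame and two brown lenses where they lie.

Things in the scene. Friction and masses are not known exactly. Their poses are not given: they have to be found in the camera images.
- frame_black: Black folded spectacle frame without lenses, standing on the mat: 132 mm long (its y), 40 mm high, 30 mm deep (its x, -15.5 to +14.5; bridge and rims at -x, temples at +x). Origin: middle of underside, z up. Gripped from above across the depth at its middle, where bridge and temples are 27 to 36 mm up. 30 g. The job's frame.
- lens_grey_red: Uncut smoke-grey lens lying dome up on the mat: 66 mm across, 3 mm high at its edge, 8 mm in its middle, where a round red edging block, 24 mm in diameter, stands from 8 to 26 mm above its underside. Grip the block from above, fingertips 10 mm or more above the underside. Origin: centre of underside, z up; yaw is free. 35 g. One of the job's lenses.
- lens_grey_blue: Uncut smoke-grey lens lying dome up on the mat: 66 mm across, 3 mm high at its edge, 8 mm in its middle, where a round blue edging block, 24 mm in diameter, stands from 8 to 26 mm above its underside. Grip the block from above, fingertips 10 mm or more above the underside. Origin: centre of underside, z up; yaw is free. 35 g. One of the job's lenses.
- tub: Round white tub of nose pads with a green screw lid, 38 mm in diameter, 36 mm high, standing on the mat. Origin: centre of underside, z up; yaw is free. 35 g. The teal repair mat under all the loose things is flat, its top 5 mm above the bench; lenses on it lie about 10 to 20 mm apart, and two loose screwdrivers 10 mm thick lie among them.
- frame_brown: Brown folded spectacle frame without lenses, standing on the mat: 132 mm long (its y), 40 mm high, 30 mm deep (its x, -15.5 to +14.5; bridge and rims at -x, temples at +x). Origin: middle of underside, z up. Gripped from above across the depth at its middle, where bridge and temples are 27 to 36 mm up. 30 g. Other job's: leave it.
- lens_brown_red: Uncut brown lens lying dome up on the mat: 66 mm across, 3 mm high at its edge, 8 mm in its middle, where a round red edging block, 24 mm in diameter, stands from 8 to 26 mm above its underside. Grip the block from above, fingertips 10 mm or more above the underside. Origin: centre of underside, z up; yaw is free. 35 g. Other job's: leave it.
- lens_brown_blue: Uncut brown lens lying dome up on the mat: 66 mm across, 3 mm high at its edge, 8 mm in its middle, where a round blue edging block, 24 mm in diameter, stands from 8 to 26 mm above its underside. Grip the block from above, fingertips 10 mm or more above the underside. Origin: centre of underside, z up; yaw is free. 35 g. Other job's: leave it.
- tray: Yellow job tray, fixed, 162 (its x) by 256 mm (its y); outer walls 22 mm high, inner 16, 4 thick; floor 3 mm. Origin: centre of underside. Long compartment on the robot's side, 60 x 248 mm, centred at x, y = -47, 0 mm. Beyond it two lens wells 90 x 90 at (32, 79) and (32, -79), and between them the small pocket, 90 x 60, at (32, 0). Left or right of the mat, turned up to 0.5 rad.
- rest_red: Flat round red silicone lens rest, 80 mm in diameter, 6 mm thick, fixed on the floor of one of the tray's two lens wells (either one). Origin: centre of underside; its top is 6 mm above that, 9 mm above the bench.
- rest_blue: Flat round blue silicone lens rest, 80 mm in diameter, 6 mm thick, fixed on the floor of the tray's other lens well. Origin: centre of underside; its top is 6 mm above that, 9 mm above the bench.
Things that resemble listed ones, but are neither listed nor needed, are in the scene too. What is shaped like the lens_grey_red but yellow is not meant. What is shaped like the lens_grey_blue but white is not meant.

How it is judged:
At the end, for the whole second after the job is handed in: Grey lenses flat (0.1 rad) on the rest of their block's colour, within 15 mm of its centre; black frame upright (0.12 rad) on the long compartment's floor, tub upright on the small pocket's floor; brown frame and lenses within 20 mm of their start; moved things at rest (horizontal distance between lens_grey_red and rest_red below 0.015 m and z of lens_grey_red in the frame of rest_red between 0.003 and 0.009 m and angle between each of lens_grey_red, lens_grey_blue's own z axis and vertical below 0.1 rad and horizontal distance between lens_grey_blue and rest_blue below 0.015 m and z of lens_grey_blue in the frame of rest_blue between 0.003 and 0.009 m and x of frame_black in the frame of tray between -0.065 and -0.029 m and y of frame_black in the frame of tray between -0.062 and 0.062 m and z of frame_black in the frame of tray between 0 and 0.007 m and angle between each of frame_black, tub's own z axis and vertical below 0.12 rad and x of tub in the frame of tray between 0.004 and 0.06 m and y of tub in the frame of tray between -0.014 and 0.014 m and z of tub in the frame of tray between 0 and 0.007 m and distance of each of frame_brown, lens_brown_red, lens_brown_blue from where it was at the start of the episode below 0.02 m and linear speed of each of frame_black, lens_grey_red, lens_grey_blue, tub below 0.02 m/s); the robot touches nothing.
It fails at once if the other job's brown frame or a brown lens is shifted by more than 20 mm (distance of any of frame_brown, lens_brown_red, lens_brown_blue from where it was at the start of the episode above 0.02 m).
It fails at once if the black frame, a grey lens or the tub is dropped (over 0.6 m/s with no finger on it: some 18 mm of free fall) ((linear speed of frame_black above 0.6 m/s and contact force between the fingers and frame_black below 0.05 N) or (linear speed of lens_grey_red above 0.6 m/s and contact force between the fingers and lens_grey_red below 0.05 N) or (linear speed of lens_grey_blue above 0.6 m/s and contact force between the fingers and lens_grey_blue below 0.05 N) or (linear speed of tub above 0.6 m/s and contact force between the fingers and tub below 0.05 N)).
It also fails if it takes over 102 s, if anything falls off the work surface, if the arm or the gripper's body presses on something with over 40 N, if the wrist force passes 120 N, or if a joint passes its speed limit or range.

ROBOT

A 7-joint arm with a two-finger parallel gripper is mounted at the origin on the work surface. World frame = base frame: x ahead of the robot, y to its left, z up, the work surface at z = 0. Lengths are in m, angles in rad, forces in N, time in s.
With the tool pointing down it reaches from about 0.4 to 0.85 m from the base axis. Payload 4.5 kg.
Tool frame: the origin (TCP) lies between the finger pads; the fingertips stand ctrl.tcp_to_tips ahead of it and the grasp point (between the pads) lies 6 mm ahead of it (ctrl.tcp_to_tips is the distance from the TCP to the fingertips, in m); z points along the fingers, y is the line along which they close (so a half turn about z gives the same grasp; the last joint's range is limited). The gripper opens to 88 mm and grips with 3 to 60 N. Pads are 18 mm wide; open, the fingers measure 123 mm over their backs; the gripper's body (75 mm by 187 mm) begins 45 mm behind the grasp point.
Start: joints at [0.034, 0.689, -0.195, 1.565, 0.157, 0.902, -0.215], TCP at [0.625, 0, 0.264] pointing down, gripper open.
Joint ranges: [-3.01, 3.01], [-0.46, 2.08], [-1.47, 1.51], [0.13, 2.56], [-1, 4.14], [0.04, 2.09], [-2.66, 2.66]. Speed limits (rad/s): [2.57, 2.57, 3.14, 3.14, 3.14, 3.14, 3.14].

INTERFACE

Orientations are given as a unit quaternion [w, x, y, z].
In Python, from bench import ctrl, snapshot, get_calibration, order gives the robot as it stands.
- The arm moves only by the shell command python3 -m pendant [FORCE], which reads ROWS from standard input. ROWS is a JSON list that holds a single list of rows (three levels of brackets), with 1 to 5 rows, each of 7 numbers: the finger opening in m, then dx, dy, dz in parts of the range, where 1.0 means 0.75 m, then a rotation vector rx, ry, rz in shares of 4 rad (1.0 is 4 rad); each row is the pose to reach, as a shift and turn from the pose commanded when the command began, along the tool's axes at that moment; what a row does not reach only later rows make up. A row lasts 1/8 s, in which the tool goes at most 0.0625 m and 0.188 rad, less where a joint would pass 70% of its speed; a pose out of reach is approached as far as the arm can. The fingers move at their own pace and stop on an object; FORCE is the grip in N (left out, the last holds). Time passes only in rows, so rows that do not move let the fingers close. It prints the time, the measured TCP pose, the force, the opening and the grip force at its end. Input that does not fit is refused with a message, and nothing moves.
- ctrl.read_state(): the state, without advancing time (a new reading comes with each control period).
- snapshot(name): name is "scene" or "side" or "wrist"; returns the picture (400x640x3 uint8, red, green, blue); there is no depth.
- get_calibration(name): a dict with "fov_y" (degrees; the focal length in pixels is half the picture's height over the tangent of half this angle, whatever the lens; pixels are square), "cx", "cy" (the principal point, pixels), "eye" and "attitude" of the camera in the world; the wrist camera has in their place "mount" (4x4, takes a point from camera to tool coordinates, whose origin is the TCP and whose axes are the flange's). Camera axes: x right, y up, looking along -z (the intrinsics and any distortion apply to the point x, -y, -z); pixel columns grow to the right and rows downward; lengths in m; the calibration is good to about 2 mm. A picture is of the moment at which its call begins: read the wrist's pose just before it. get_calibration takes no time and is no camera call.
- order.job_done(): hands the job in; it is judged then, once.
The state is a dict: "time_s": time; "joints": joint angles; "joint_vel": joint speeds; "joint_efforts": joint torques, N m; "eef_pos": TCP position; "orientation": TCP orientation; "wrist_force": force on the tool from outside, world axes, zero at the start; "moment": the same for the moment, N m; "gripper_width": finger opening in m; "finger_force": force on a finger pad.
Only numpy, scipy, OpenCV 4.12 (cv2) and the standard library are available. Lean on these libraries where they do the work, as an engineer would, in place of code of your own. Each camera call takes 0.05 s, during which the arm holds its last target. There are 200 camera calls.

## Working session

There is one attempt and no reset: what is moved stays moved. The work goes in short steps, Python scripts to look and compute and a shell command to move; the robot and the scene stay as the last step left them, time stands still between calls to the robot, and variables do not carry over. Pictures are saved under pics/ and viewed, at most 14 in all, crops included, and the job is handed in when it is done.

```bash
mkdir -p pics; ls
python3 - <<'E'
from bench import ctrl, snapshot, get_calibration
import cv2
for n in ("scene","side","wrist"):
    print(n,get_calibration(n)); cv2.imwrite(f"pics/{n}0.png",cv2.cvtColor(snapshot(n),cv2.COLOR_RGB2BGR))
print(ctrl.tcp_to_tips,ctrl.read_state())
E
```

```text
pics
scene {'fov_y': 55.69050768851931, 'cx': 316.9773269886623, 'cy': 199.71629035420895, 'eye': array([1.26581896, 0.14210428, 0.93571749]), 'attitude': array([0.58423314, 0.20878026, 0.27577641, 0.73418649])}
side {'fov_y': 55.326006379774135, 'cx': 321.02042858260245, 'cy': 199.68997397892804, 'eye': array([ 0.10907466, -0.51614726,  0.75875429]), 'attitude': array([ 0.87704103,  0.3223614 , -0.12279113, -0.33437179])}
wrist {'fov_y': 60.18384319791843, 'cx': 311.4970552121995, 'cy': 202.44220048245, 'mount': array([[ 9.55320844e-05,  9.56662591e-01,  2.91198691e-01,
         7.46778478e-02],
       [ 9.99999518e-01, -3.76012053e-04,  9.07231506e-04,
        -4.88355898e-04],
       [ 9.77408660e-04,  2.91198464e-01, -9.56662166e-01,
        -1.20985425e-01],
       [ 0.00000000e+00,  0.00000000e+00,  0.00000000e+00,
         1.00000000e+00]])}
0.025 {'time_s': 0.15, 'joints': array([ 0.03377458,  0.6897584 , -0.19451164,  1.56608729,  0.1573079 ,
        0.90252604, -0.21510311]), 'joint_vel': array([ 8.11313041e-05, -2.83451222e-03, -4.34835437e-04, -1.42094710e-03,
       -7.18710236e-04,  9.22187752e-04, -2.29278293e-04]), 'joint_efforts': array([-1.46674727e-03, -5.27863634e+01, -1.26819178e+00, -1.53587687e+01,
       -5.24473807e-02,  3.92338901e-03,  1.12435155e-04]), 'eef_pos': array([ 6.24554749e-01, -2.92668948e-05,  2.63119160e-01]), 'orientation': array([-4.45172657e-04,  7.07078958e-01,  7.07134262e-01, -5.33714033e-04]), 'wrist_force': array([-0.31717178,  0.5899238 , -1.42540313]), 'moment': array([-0.04483983,  0.00506461, -0.01410983]), 'finger_force': 0.0, 'gripper_width': 0.08807394228326326}
```

View pics/scene0.png

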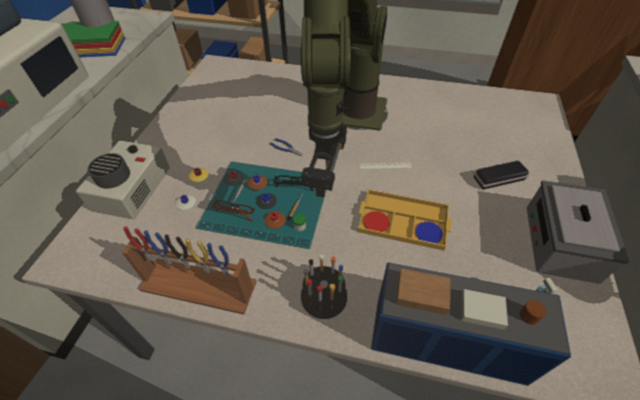

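View pics/side0.png

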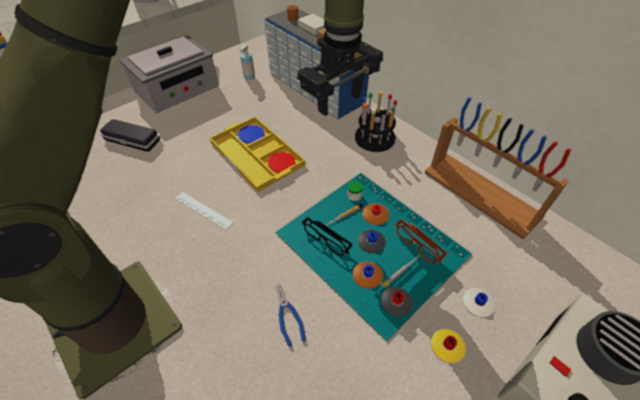

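View pics/wrist0.png

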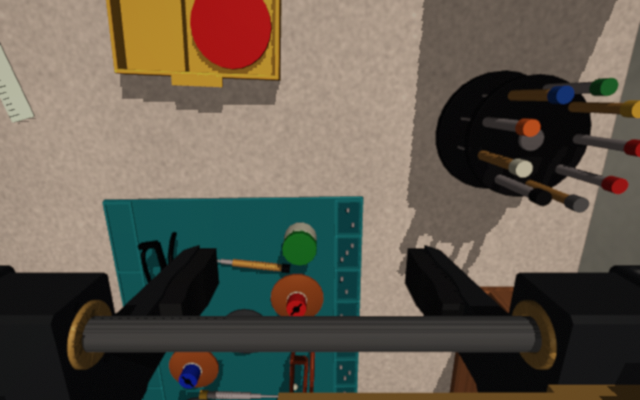

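The scene view shows the tray at +y (red rest (376,221), blue rest (429,232)) and the mat at -y. In the side view the grey/red lens is at (397,301), grey/blue (372,240), black frame (327,238) and green tub (356,187). The wrist view shows the mat below, partly hidden by the fingers. Next I'll measure coarse positions from the colour blobs.

```bash
cat > h.py <<'E'
import numpy as np, cv2
from scipy.spatial.transform import Rotation as R
from bench import ctrl, snapshot, get_calibration
q2R=lambda q: R.from_quat(np.roll(q,-1)).as_matrix()
class Cam:
    def __init__(s,n):
        s.c=c=get_calibration(n); s.f=200/np.tan(np.radians(c['fov_y'])/2)
        if n=='wrist':
            st=ctrl.read_state(); T=np.eye(4); T[:3,:3]=q2R(st['orientation']); T[:3,3]=st['eef_pos']; T=T@c['mount']
            s.R,s.e=T[:3,:3],T[:3,3]
        else: s.R,s.e=q2R(c['attitude']),np.array(c['eye'])
        s.im=snapshot(n); s.hsv=cv2.cvtColor(s.im,cv2.COLOR_RGB2HSV)
    def pt(s,u,v,z):
        d=s.R@np.array([(u-s.c['cx'])/s.f,-(v-s.c['cy'])/s.f,-1]); return s.e+d*(z-s.e[2])/d[2]
    def px(s,p):
        q=s.R.T@(np.array(p)-s.e); return s.c['cx']-q[0]/q[2]*s.f, s.c['cy']+q[1]/q[2]*s.f
    def mask(s,col):
        H={'red':[(0,5),(174,179)],'blue':[(112,128)],'green':[(48,72)],'yellow':[(18,28)],'teal':[(80,98)],'orange':[(6,14)]}[col]
        h=s.hsv; m=sum(((h[...,0]>=a)&(h[...,0]<=b)) for a,b in H)>0
        return (m&(h[...,1]>120)&(h[...,2]>40)).astype(np.uint8)
    def blobs(s,col,amin=12):
        n,l,st,ce=cv2.connectedComponentsWithStats(s.mask(col))
        return [(st[i,4],ce[i],st[i,:4]) for i in range(1,n) if st[i,4]>=amin]
    def save(s,name,crop=None,k=1):
        im=s.im if crop is None else s.im[crop[1]:crop[3],crop[0]:crop[2]]
        cv2.imwrite('pics/'+name,cv2.cvtColor(cv2.resize(im,None,fx=k,fy=k,interpolation=cv2.INTER_CUBIC),cv2.COLOR_RGB2BGR))
E
python3 - <<'E'
from h import *
Z={'red':.031,'blue':.031,'green':.041,'yellow':.016,'teal':.005}
for n in('side','scene'):
    c=Cam(n)
    for col in Z:
        for a,ce,b in c.blobs(col,15):
            p=c.pt(*ce,Z[col])
            if .3<p[0]<.9 and abs(p[1])<.5: print(n,col,a,ce.round(1),b,p[:2].round(3), c.pt(*ce,.009)[:2].round(3) if a>150 else '')
E
```

```text
side red 372 [280.4 161. ] [268 152  27  20] [0.53  0.123] [0.543 0.143]
side red 81 [376.3 209.5] [372 204   9  12] [ 0.601 -0.168] 
side red 142 [397.9 297.4] [392 291  13  14] [ 0.463 -0.357] 
side red 106 [449.6 342.8] [444 337  12  13] [ 0.465 -0.483] 
side blue 315 [250.3 133.3] [239 126  25  17] [0.536 0.275] [0.549 0.299]
side blue 103 [372.3 236.4] [368 231  10  12] [ 0.535 -0.217] 
side blue 92 [368.2 270.6] [364 265  10  12] [ 0.463 -0.273] 
side blue 102 [480.8 298.6] [476 293  11  12] [ 0.588 -0.471] 
side green 134 [354.9 187.1] [348 181  14  13] [ 0.607 -0.087] 
side yellow 2911 [254.5 154.2] [210 117  95  75] [0.501 0.208] [0.505 0.214]
side yellow 54 [349.8 211. ] [340 206  19  11] [ 0.558 -0.12 ] 
side yellow 26 [385.4 283.3] [383 281   6   6] [ 0.475 -0.314] 
side yellow 756 [447.8 346. ] [432 329  34  34] [ 0.465 -0.484] [ 0.468 -0.483]
side teal 11432 [370.5 253.2] [277 174 194 166] [ 0.512 -0.236] [ 0.51  -0.237]
side teal 70 [419.2 238.7] [405 227  29  25] [ 0.629 -0.285] 
side teal 74 [404.4 234.2] [399 228  13  14] [ 0.613 -0.253] 
side teal 79 [427.3 253.3] 
[... 933 characters left out ...]
 
scene yellow 158 [198.4 175.6] [189 168  19  14] [ 0.488 -0.471] [ 0.482 -0.476]
scene yellow 2859 [405.2 216.2] [358 190  93  60] [0.511 0.227] [0.506 0.228]
scene yellow 93 [192.4 251.2] [186 239  15  23] [ 0.773 -0.358] 
scene yellow 77 [203.3 251.7] [198 241  10  23] [ 0.768 -0.326] 
scene yellow 43 [331.9 286.4] [329 283   7   8] [0.793 0.056] 
scene teal 413 [264.3 171. ] [230 163  71  17] [ 0.409 -0.263] [ 0.413 -0.261]
scene teal 25 [283.8 178.1] [279 177  11   4] [ 0.427 -0.187] 
scene teal 54 [228.4 192.6] [224 186  10  14] [ 0.53  -0.348] 
scene teal 3001 [272.  213.3] [201 186 122  62] [ 0.582 -0.18 ] [ 0.585 -0.179]
scene teal 15 [244.5 207.9] [240 207  10   3] [ 0.58  -0.272]
```

Both views place the rests at red (0.543, 0.143) and blue (0.550, 0.300), 157 mm apart against 158 by the drawing. Next I'll bring the wrist camera over the mat.

The rows are not in the units I measure in: shifts go in shares of 0.75 m and turns go in shares of 4 rad. I convert before sending: -0.2 m is -0.2667, -0.08 m is -0.1067.

```bash
echo '[[[0.088,-0.0667,-0.0267,0,0,0,0],[0.088,-0.1333,-0.0533,0,0,0,0],[0.088,-0.2133,-0.08,0,0,0,0],[0.088,-0.2667,-0.1067,0,0,0,0],[0.088,-0.2667,-0.1067,0,0,0,0]]]' | python3 -m pendant 20
python3 - <<'E'
from h import *
c=Cam('wrist'); c.save('w1.png')
print(ctrl.read_state()['eef_pos'], c.e)
Z={'red':.031,'blue':.031,'green':.041}
for col in Z:
  for a,ce,b in c.blobs(col,60): print(col,a,ce.round(1),b,c.pt(*ce,Z[col])[:2].round(4))
E
```

```text
time_s: 0.88
eef_pos: [0.5425, -0.2053, 0.2635]
orientation: [0.0, 0.71, 0.704, -0.002]
wrist_force: [0.8, 1.1, 0.4]
gripper_width: 0.0875
finger_force: 0.0
[ 0.5440958  -0.20196486  0.26366147] [ 0.54285606 -0.13023751  0.38430728]
red 434 [373.5 130.6] [362 119  25  24] [ 0.6039 -0.1637]
red 434 [249.  294.4] [238 282  23  26] [ 0.467  -0.3506]
red 320 [260.7 377. ] [252 366  18  23] [ 0.4745 -0.4701]
blue 393 [308.1 178.8] [297 167  23  25] [ 0.5375 -0.213 ]
blue 351 [244.3 227.3] [233 216  22  24] [ 0.467  -0.2668]
blue 305 [355.4 368.9] [347 358  18  23] [ 0.5943 -0.4582]
green 1457 [384.9  41.8] [365  20  41  45] [ 0.609  -0.0834]
```

View pics/w1.png

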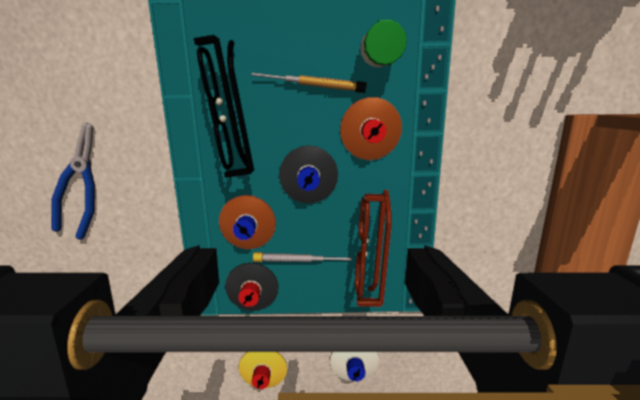

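The view is clear. Black frame spans about (195-252, 38-175), grey/blue is at (308,175), grey/red (250,290), tub (385,42). The pens and brown items lie where expected. I'll zoom in on the black frame to get its yaw and middle.

Run:
```python
from h import *
c=Cam('wrist'); c.save('w2.png',(180,25,270,190),3.6)
print(ctrl.read_state()['eef_pos'],ctrl.read_state()['orientation'])
m=((c.hsv[...,2]<45)).astype(np.uint8); m[:,:180]=0;m[:,265:]=0;m[190:]=0;m[:25]=0
n,l,st,ce=cv2.connectedComponentsWithStats(m)
for i in range(1,n):
    if st[i,4]>20: print(st[i],ce[i])
ys,xs=np.nonzero(m)
for z in(.005,.0365,.045):
  P=np.array([c.pt(x,y,z)[:2] for x,y in zip(xs,ys)],np.float32)
  print(z,cv2.minAreaRect(P))
for z in (.005,.045):
  print([c.pt(*p,z)[:2].round(4) for p in((200,42),(228,42),(229,175),(250,172))])
```

```text
[ 0.54509206 -0.1998147   0.26373852] [-1.10730743e-04  7.07334037e-01  7.06879338e-01  3.87260067e-04]
[ 193   39   59  142 3220] [223.67732919 109.35962733]
0.005 ((0.44995197653770447, -0.1431921124458313), (0.03924943506717682, 0.14535434544086456), 5.542120933532715)
0.0365 ((0.45775315165519714, -0.14186692237854004), (0.03599251061677933, 0.13329274952411652), 5.542109489440918)
0.045 ((0.459858238697052, -0.14150933921337128), (0.03511365130543709, 0.1300380378961563), 5.542112827301025)
[array([ 0.4313, -0.0736]), array([ 0.4595, -0.0737]), array([ 0.4504, -0.2104]), array([ 0.4742, -0.2071])]
[array([ 0.4432, -0.0792]), array([ 0.4684, -0.0794]), array([ 0.4603, -0.2017]), array([ 0.4816, -0.1987])]
```

View pics/w2.png

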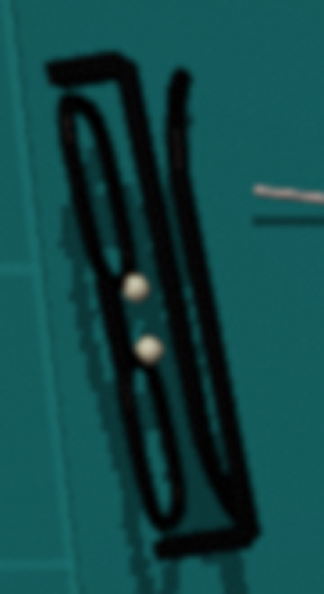

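Run:
```python
from h import *
c=Cam('wrist'); g=lambda x,y,z=.036:c.pt(180+x/3.6,25+y/3.6,z)
A,B=g(90,67),g(207,542); print('ends',A,B,np.linalg.norm(A-B),(A+B)/2,'yaw',np.degrees(np.arctan2(-(A-B)[0],(A-B)[1])))
A,B=g(128,62),g(252,538); print('T ends',(A+B)/2,'yaw',np.degrees(np.arctan2(-(A-B)[0],(A-B)[1])))
A,B=g(50,70),g(158,548); print('rim ends',(A+B)/2,'yaw',np.degrees(np.arctan2(-(A-B)[0],(A-B)[1])))
print('bridge',g(112,320),'temple out',g(208,300))
# long straight line temples
m=(c.hsv[...,2]<45).astype(np.uint8)
c2=Cam('side'); c2.save('s2.png',(290,205,360,265),8)
```

```text
ends [ 0.4457253  -0.07724206  0.036     ] [ 0.46800415 -0.20209651  0.036     ] 0.1268265728335628 [ 0.45686473 -0.13966929  0.036     ] yaw 10.117293634541564
T ends [ 0.46828518 -0.13850091  0.036     ] yaw 11.480438136020139
rim ends [ 0.44459091 -0.14089654  0.036     ] yaw 8.346382006665625
bridge [ 0.44601816 -0.14039196  0.036     ] temple out [ 0.47248246 -0.13515144  0.036     ]
```

View pics/s2.png

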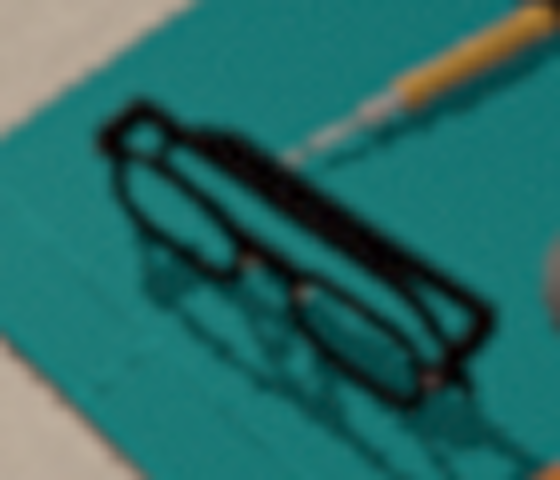

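The side view agrees: rims face the robot, temples are on the far side. Frame middle ≈ (0.458, -0.139), yaw ≈ +0.175. Approaching it now.

To row units: 0.16 m is 0.2133, 0.12 m is 0.16, -0.174 rad is -0.0435.

```bash
echo '[[[0.06,0.04,-0.06,0.04,0,0,-0.0218],[0.06,0.0813,-0.116,0.08,0,0,-0.0435],[0.06,0.0813,-0.116,0.16,0,0,-0.0435],[0.06,0.0813,-0.116,0.2133,0,0,-0.0435],[0.06,0.0813,-0.116,0.2133,0,0,-0.0435]]]' | python3 -m pendant 15; echo '[[[0.06,0,0,0,0,0,0],[0.06,0,0,0,0,0,0]]]' | python3 -m pendant
python3 - <<'E'
from h import *
c=Cam('wrist'); c.save('w3.png')
E
```

```text
time_s: 1.7
eef_pos: [0.4572, -0.1369, 0.1018]
orientation: [-0.002, 0.642, 0.767, -0.001]
wrist_force: [-0.2, 0.3, -0.4]
gripper_width: 0.0602
finger_force: 0.0
time_s: 1.95
eef_pos: [0.4593, -0.139, 0.1053]
orientation: [0.001, 0.643, 0.766, 0.001]
wrist_force: [-0.3, 0.3, 0.0]
gripper_width: 0.06
finger_force: 0.0
```

View pics/w3.png

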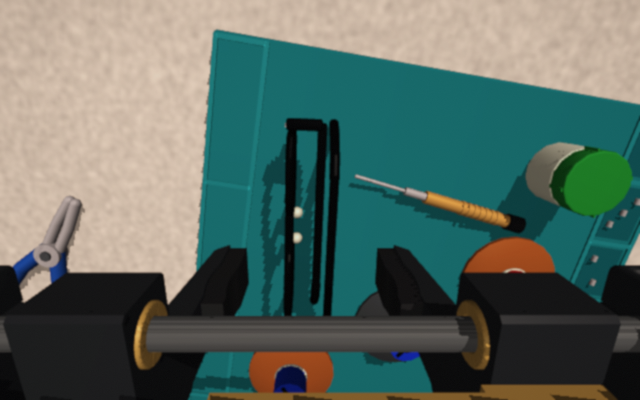

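The frame stands vertical in the picture and midway between the fingers (columns 288-340 against a finger midline of about 313). The nose pads, i.e. the middle, are near row 225. I'll check where that is along the tool's x.

Run:
```python
from h import *
c=Cam('wrist'); s=ctrl.read_state(); Rt=q2R(s['orientation'])
for u,v,z in((292,225,.032),(340,225,.038),(305,124,.038),(300,225,.03)): 
    p=c.pt(u,v,z); print(p.round(4),(Rt.T@(p-s['eef_pos'])).round(4))
print(c.px(s['eef_pos']-[0,0,.067]),s['eef_pos'])
```

```text
[ 0.4468 -0.1398  0.032 ] [ 0.0016 -0.0122  0.073 ]
[ 0.4743 -0.1327  0.038 ] [0.0038 0.0161 0.0671]
[ 0.4446 -0.0796  0.038 ] [ 0.0613 -0.004   0.067 ]
[ 0.4516 -0.1397  0.03  ] [ 0.0008 -0.0075  0.0751]
(np.float64(312.08788149452243), np.float64(231.08677786260563)) [ 0.45892272 -0.13920101  0.10508187]
```

To row units: 0.053 m is 0.0707, -0.001 m is -0.0013.

```bash
echo '[[[0.06,-0.0013,0.0027,0.04,0,0,0],[0.06,-0.0013,0.0027,0.0707,0,0,0],[0.06,-0.0013,0.0027,0.0707,0,0,0],[0.028,-0.0013,0.0027,0.0707,0,0,0],[0.02,-0.0013,0.0027,0.0707,0,0,0]]]' | python3 -m pendant 12;  echo '[[[0.02,0,0,0,0,0,0],[0.02,0,0,0,0,0,0],[0.02,0,0,0,0,0,0]]]' | python3 -m pendant
```

```text
time_s: 2.68
eef_pos: [0.4607, -0.1398, 0.0518]
orientation: [0.001, 0.643, 0.766, 0.0]
wrist_force: [-0.6, -0.7, -0.6]
gripper_width: 0.042
finger_force: 0.0
time_s: 3.05
eef_pos: [0.4605, -0.1397, 0.0513]
orientation: [0.001, 0.643, 0.766, 0.0]
wrist_force: [-1.1, 0.9, 6.4]
gripper_width: 0.0296
finger_force: 11.9
```

Frame gripped at 29.6 mm. Lifting it and carrying it toward the tray.

To row units: -0.15 m is -0.2, 0.095 m is 0.1267.

```bash
echo '[[[0.02,0,0,-0.0667,0,0,0],[0.02,0,0,-0.1333,0,0,0],[0.02,0.0533,0.0133,-0.1733,0,0,0],[0.02,0.1267,0.0267,-0.2,0,0,0],[0.02,0.2,0.044,-0.2,0,0,0]]]' | python3 -m pendant | tail -2;  echo '[[[0.02,0.0667,0.0147,0,0,0,0.0175],[0.02,0.1333,0.0293,0,0,0,0.035],[0.02,0.2067,0.0453,0,0,0,0.054],[0.02,0.2747,0.0613,0,0,0,0.054],[0.02,0.2747,0.0613,0,0,0,0.054]]]' | python3 -m pendant ; echo '[[[0.02,0,0,0,0,0,0],[0.02,0,0,0,0,0,0]]]' | python3 -m pendant
python3 - <<'E'
from h import *
c=Cam('wrist'); c.save('w4.png'); s=ctrl.read_state(); print(s['eef_pos'],s['orientation'],s['gripper_width'])
for col in('red','blue'):
  for a,ce,b in c.blobs(col,300): print(col,a,ce,b,c.pt(*ce,.009)[:2])
E
```

```text
gripper_width: 0.0299
finger_force: 11.9
time_s: 4.3
eef_pos: [0.4756, 0.2306, 0.2007]
orientation: [-0.001, 0.719, 0.695, 0.002]
wrist_force: [-0.9, -1.6, -0.7]
gripper_width: 0.0298
finger_force: 11.9
time_s: 4.55
eef_pos: [0.4763, 0.2225, 0.2006]
orientation: [0.0, 0.723, 0.691, -0.001]
wrist_force: [-1.4, 0.0, 0.3]
gripper_width: 0.0298
finger_force: 11.9
[0.47646559 0.22266205 0.20069835] [ 3.14212560e-04  7.22775269e-01  6.91082843e-01 -5.62493659e-04] 0.029997255275294947
red 2866 [390.28436846 245.51849267] [348 218  75  70] [0.55004872 0.15403893]
blue 6898 [392.92374601  87.56639606] [347  40  93  96] [0.54904742 0.30177585]
```

View pics/w4.png

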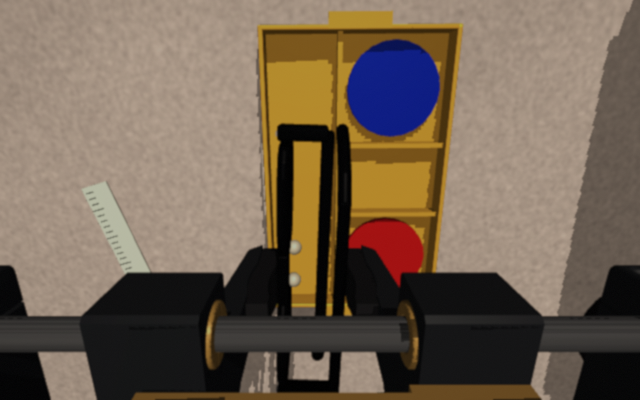

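The frame hangs over the long compartment, parallel to the tray. Tray top corners are at (258,27) and (461,25), and the red rest is partly hidden by a finger. I'll compute the tray pose from the corners, the divider and the blue rest.

```bash
python3 - <<'E'
from h import *
c=Cam('wrist'); s=ctrl.read_state()
A,B,C=[c.pt(u,v,.022) for u,v in((258,27),(461,25),(436,270))]
print('corners',A,B,C,'w',np.linalg.norm(A-B),'yaw x',np.arctan2(*(B-A)[1::-1]),'yaw y',np.arctan2((B-C)[1],(B-C)[0])-np.pi/2)
for th in(-.042,-.01):
    tx=np.array([np.cos(th),np.sin(th)]);ty=np.array([-tx[1],tx[0]])
    cen=(A+B)[:2]/2-.128*ty; bl=np.array([.549,.3018])
    print(th,'centre from corners',cen,'from blue',bl-.032*tx-.079*ty,'frame target',cen-.038*tx)
E
python3 - <<'E'
from h import *
for n in('side','scene'):
    c=Cam(n); m=c.mask('yellow'); k,l,st,ce=cv2.connectedComponentsWithStats(m)
    i=1+np.argmax(st[1:,4]); h=cv2.convexHull(np.argwhere(l==i)[:,::-1].astype(np.float32)); P=np.array([c.pt(u,v,.022)[:2] for u,v in h[:,0]],np.float32)
    print(n,cv2.minAreaRect(P))
E
```

```text
corners [0.43936178 0.35178154 0.022     ] [0.59851131 0.34604238 0.022     ] [0.59189236 0.13247552 0.022     ] w 0.15925297719279272 yaw x -0.036045769496310484 yaw y -0.03098251766774518
-0.042 centre from corners [0.51356213 0.22102484] from blue [0.5137112  0.22421327] frame target [0.47559564 0.22262037]
-0.01 centre from corners [0.51765657 0.22091836] from blue [0.51621161 0.22312394] frame target [0.47965847 0.22129835]
side ((0.5107913613319397, 0.21792283654212952), (0.28185874223709106, 0.1679912805557251), 87.63294219970703)
scene ((0.521884560585022, 0.22209583222866058), (0.27329355478286743, 0.1729680895805359), 87.6802978515625)
```

To row units: 0.151 m is 0.2013, 0.05 m is 0.0667.

```bash
echo '[[[0.02,0,-0.0027,0.0667,0,0,0],[0.02,0,-0.0027,0.1333,0,0,0],[0.02,0,-0.0027,0.18,0,0,0],[0.02,0,-0.0027,0.1933,0,0,0],[0.02,0,-0.0027,0.2013,0,0,0]]]' | python3 -m pendant; echo '[[[0.02,0,0,0,0,0,0],[0.02,0,0,0,0,0,0],[0.02,0,0,0,0,0,0]]]' | python3 -m pendant
```

```text
time_s: 5.38
eef_pos: [0.4748, 0.2247, 0.05]
orientation: [0.0, 0.722, 0.692, 0.0]
wrist_force: [-0.0, 0.2, -0.8]
gripper_width: 0.0297
finger_force: 11.9
time_s: 5.75
eef_pos: [0.4748, 0.225, 0.0506]
orientation: [0.0, 0.722, 0.692, 0.001]
wrist_force: [-1.0, 0.0, -0.3]
gripper_width: 0.0301
finger_force: 11.9
```

To row units: 0.0015 m is 0.002, 0.001 m is 0.0013.

```bash
echo '[[[0.02,0,0,0.0013,0,0,0],[0.02,0,0,0.002,0,0,0],[0.034,0,0,0.002,0,0,0],[0.046,0,0,0.002,0,0,0],[0.046,0,0,0.002,0,0,0]]]' | python3 -m pendant; echo '[[[0.046,0,0,-0.0267,0,0,0],[0.05,0,0,-0.08,0,0,0],[0.05,0,0,-0.1467,0,0,0],[0.05,0,0,-0.2,0,0,0]]]' | python3 -m pendant
python3 - <<'E'
from h import *
c=Cam('wrist'); c.save('w5.png'); s=ctrl.read_state(); print(s['eef_pos'])
E
```

```text
time_s: 6.38
eef_pos: [0.4743, 0.2247, 0.0481]
orientation: [0.0, 0.722, 0.692, -0.0]
wrist_force: [0.7, 0.5, 0.1]
gripper_width: 0.0461
finger_force: 0.0
time_s: 6.88
eef_pos: [0.4744, 0.2248, 0.1999]
orientation: [0.0, 0.722, 0.692, 0.0]
wrist_force: [0.6, 1.1, -0.3]
gripper_width: 0.0502
finger_force: 0.0
[0.47653906 0.22579535 0.20414388]
```

View pics/w5.png

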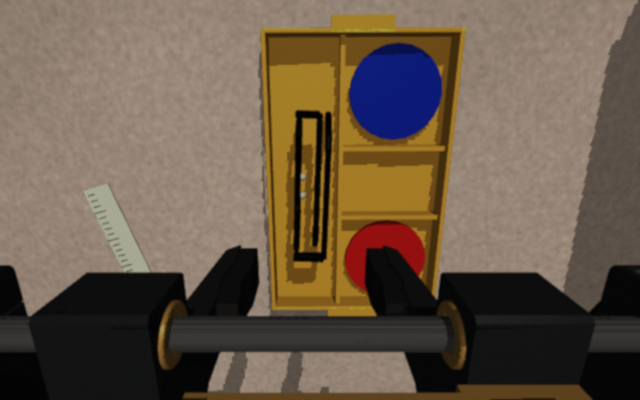

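The frame stands upright in the long compartment (columns 296-330, rows 112-262), clear of both walls. Next is the grey/blue lens, so I'll move to hover over it.

```bash
echo '[[[0.05,-0.0733,0.0133,0,0,0,0],[0.05,-0.1467,0.0267,0,0,0,0],[0.05,-0.22,0.04,0,0,0,0],[0.05,-0.2933,0.0533,0,0,0,0],[0.05,-0.3667,0.0667,0,0,0,0]]]' | python3 -m pendant | tail -1; echo '[[[0.05,-0.0733,0.0133,0.0267,0,0,0],[0.05,-0.1467,0.0267,0.0533,0,0,0],[0.05,-0.2133,0.04,0.1,0,0,0],[0.05,-0.2133,0.04,0.1,0,0,0],[0.05,-0.2133,0.04,0.1,0,0,0]]]' | python3 -m pendant
cat > blk.py <<'E'
import sys
from h import *
c=Cam('wrist'); s=ctrl.read_state(); Rt=q2R(s['orientation']); print('tcp',s['eef_pos'].round(4))
cols,z=sys.argv[1].split(','),float(sys.argv[2])
for col in cols:
  for a,ce,b in c.blobs(col,150):
    p=c.pt(*ce,z); print(col,a,ce.round(1),b,'size',(np.hypot(*(c.pt(b[0]+b[2],b[1],z)-c.pt(b[0],b[1],z))[:2])).round(4),p.round(4),'tool',(Rt.T@(p-s['eef_pos'])).round(4))
if len(sys.argv)>3: c.save(sys.argv[3])
E
python3 blk.py blue,red .031 w6.png
```

```text
finger_force: 0.0
time_s: 8.18
eef_pos: [0.5359, -0.2122, 0.1229]
orientation: [-0.001, 0.722, 0.692, 0.0]
wrist_force: [0.1, 0.4, -0.9]
gripper_width: 0.0499
finger_force: 0.0
tcp [ 0.5363 -0.2114  0.1235]
blue 1025 [315.2 216.2] [297 196  38  41] size 0.0244 [ 0.5376 -0.2117  0.031 ] tool [-0.0004  0.0013  0.0925]
red 1229 [419.3 136.8] [398 118  44  40] size 0.0264 [ 0.6029 -0.1632  0.031 ] tool [0.0507 0.0646 0.0926]
red 662 [232.7 379.9] [215 366  34  26] size 0.0256 [ 0.4695 -0.3413  0.031 ] tool [-0.1326 -0.0616  0.0922]
```

View pics/w6.png

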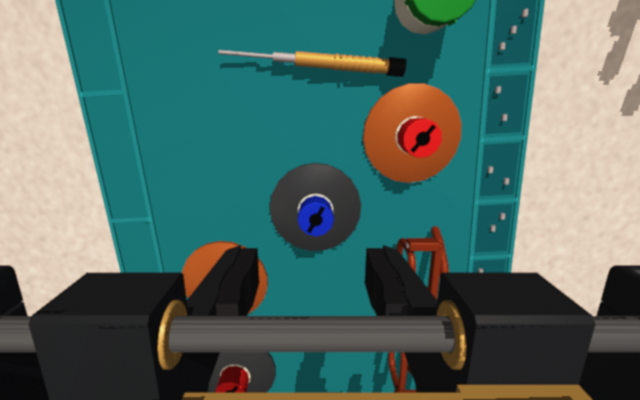

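The grey/blue block is centred under the tool (offset 0, +1 mm) and measures 24.4 mm, as it should. The brown frame's near end is about 50 mm to the right, so I'll use a narrow opening.

To row units: 0.08 m is 0.1067, 0.001 m is 0.0013.

```bash
echo '[[[0.04,0,0.0013,0.04,0,0,0],[0.04,0,0.0013,0.08,0,0,0],[0.04,0,0.0013,0.1067,0,0,0],[0.04,0,0.0013,0.1067,0,0,0],[0.02,0,0.0013,0.1067,0,0,0]]]' | python3 -m pendant 15;  echo '[[[0.015,0,0,0,0,0,0],[0.015,0,0,0,0,0,0],[0.015,0,0,0,0,0,0]]]' | python3 -m pendant
```

```text
time_s: 8.85
eef_pos: [0.5378, -0.213, 0.0442]
orientation: [0.001, 0.722, 0.692, 0.0]
wrist_force: [-0.0, -0.5, 0.3]
gripper_width: 0.0318
finger_force: 0.0
time_s: 9.22
eef_pos: [0.5378, -0.2134, 0.0443]
orientation: [0.001, 0.722, 0.692, 0.001]
wrist_force: [-0.6, 0.7, 6.5]
gripper_width: 0.0234
finger_force: 15.0
```

To row units: 0.17 m is 0.2267, -0.003 m is -0.004.

```bash
echo '[[[0.015,0,0,-0.0533,0,0,0],[0.015,0,0,-0.1333,0,0,0],[0.015,0.0733,-0.0013,-0.16,0,0,0],[0.015,0.1533,-0.0027,-0.16,0,0,0],[0.015,0.2267,-0.004,-0.16,0,0,0]]]' | python3 -m pendant|tail -2; echo '[[[0.015,0.08,-0.0013,0,0,0,0],[0.015,0.16,-0.0027,0,0,0,0],[0.015,0.24,-0.004,0,0,0,0],[0.015,0.32,-0.0067,0,0,0,0],[0.015,0.3933,-0.008,0,0,0,0]]]' | python3 -m pendant | tail -2; echo '[[[0.015,0.0653,-0.0013,0.04,0,0,0],[0.015,0.0653,-0.0013,0.0933,0,0,0],[0.015,0.0653,-0.0013,0.0933,0,0,0],[0.015,0.0653,-0.0013,0.0933,0,0,0]]]' | python3 -m pendant; python3 blk.py blue,red .009
```

```text
gripper_width: 0.0236
finger_force: 15.0
gripper_width: 0.0231
finger_force: 15.0
time_s: 10.98
eef_pos: [0.5495, 0.2997, 0.0943]
orientation: [0.001, 0.722, 0.692, 0.0]
wrist_force: [0.6, -1.0, -1.0]
gripper_width: 0.0233
finger_force: 15.0
tcp [0.5499 0.2999 0.0949]
blue 4066 [313.1 185. ] [250 157 125  72] size 0.0751 [0.5509 0.3227 0.009 ] tool [ 0.0228 -0.0002  0.0859]
blue 2307 [311.1 269.7] [284 239  55  63] size 0.0355 [0.5472 0.2649 0.009 ] tool [-0.0352 -0.0014  0.0859]
red 1400 [313.4 383.2] [268 374  91  18] size 0.067 [0.5448 0.1712 0.009 ] tool [-0.129   0.0003  0.0858]
```

To row units: 0.046 m is 0.0613, 0.044 m is 0.0587.

```bash
echo '[[[0.015,0.0007,0,0.0333,0,0,0],[0.015,0.0007,0,0.0507,0,0,0],[0.015,0.0007,0,0.0587,0,0,0],[0.015,0.0007,0,0.0613,0,0,0],[0.015,0.0007,0,0.0613,0,0,0]]]' | python3 -m pendant; python3 -c "
from h import *
c=Cam('wrist');s=ctrl.read_state();b=[x for x in c.blobs('blue',400)];print(s['eef_pos'])
for a,ce,q in b: print(a,ce,q,c.pt(q[0]+q[2]/2,q[1],.009))"
```

```text
time_s: 11.65
eef_pos: [0.5489, 0.301, 0.0484]
orientation: [0.0, 0.722, 0.692, 0.0]
wrist_force: [-1.4, -1.1, 5.1]
gripper_width: 0.0232
finger_force: 15.0
[0.54891004 0.30100209 0.04834031]
3778 [320.61090524 212.43620963] [237 175 155 103] [0.55142325 0.3403675  0.009     ]
2309 [311.09051537 269.76093547] [284 239  55  63] [0.54861673 0.30767433 0.009     ]
```

In contact at z 0.0483 with the rest's far edge at y 0.340, so its centre is at 0.300 against the tool's 0.301. Releasing, then going to the tub.

To row units: -0.12 m is -0.16, -0.06 m is -0.08.

```bash
echo '[[[0.028,0,0,0,0,0,0],[0.038,0,0,0,0,0,0],[0.038,0,0,-0.0267,0,0,0],[0.045,0,0,-0.08,0,0,0],[0.05,0,0,-0.16,0,0,0]]]' | python3 -m pendant | tail -5; echo '[[[0.05,-0.0733,0.0067,0,0,0,0],[0.05,-0.1467,0.0107,0,0,0,0],[0.05,-0.22,0.016,0,0,0,0],[0.055,-0.2933,0.0267,0,0,0,0],[0.06,-0.3667,0.04,0,0,0,0]]]' | python3 -m pendant | tail -2; echo '[[[0.06,-0.0733,0.0093,0,0,0,0],[0.06,-0.1467,0.0173,0,0,0,0],[0.06,-0.1467,0.0173,0,0,0,0],[0.06,-0.1467,0.0173,0,0,0,0]]]' | python3 -m pendant; python3 blk.py green .041 w7.png
```

```text
eef_pos: [0.5479, 0.3008, 0.1684]
orientation: [-0.0, 0.722, 0.692, -0.001]
wrist_force: [0.9, 0.6, 0.7]
gripper_width: 0.0497
finger_force: 0.0
gripper_width: 0.0597
finger_force: 0.0
time_s: 13.45
eef_pos: [0.5757, -0.0847, 0.1682]
orientation: [0.0, 0.722, 0.692, 0.001]
wrist_force: [-0.1, 0.7, -0.5]
gripper_width: 0.0603
finger_force: 0.0
tcp [ 0.5757 -0.0836  0.168 ]
green 1933 [356.9 196.1] [332 172  51  50] size 0.0373 [ 0.6093 -0.0819  0.041 ] tool [0.0029 0.0333 0.127 ]
```

View pics/w7.png

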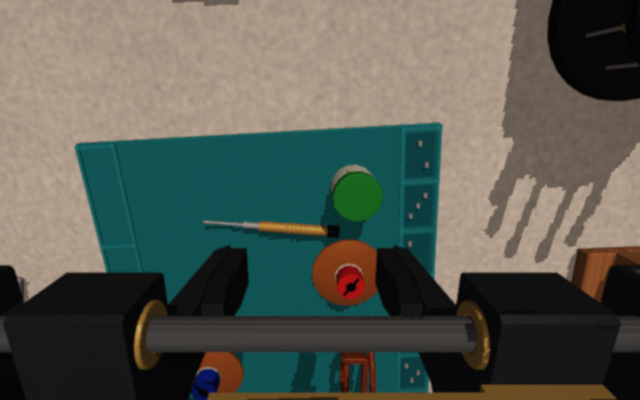

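The tub is 33 mm along tool y and 3 mm along tool x, with a lid diameter of 37 mm. Grasping it.

To row units: 0.12 m is 0.16, 0.033 m is 0.044.

```bash
echo '[[[0.06,0.004,0.044,0.04,0,0,0],[0.06,0.004,0.044,0.0933,0,0,0],[0.06,0.004,0.044,0.1467,0,0,0],[0.06,0.004,0.044,0.16,0,0,0],[0.06,0.004,0.044,0.16,0,0,0]]]' | python3 -m pendant 15|tail -5;  echo '[[[0.04,0,0,0,0,0,0],[0.03,0,0,0,0,0,0],[0.03,0,0,0,0,0,0],[0.03,0,0,0,0,0,0]]]' | python3 -m pendant
```

```text
eef_pos: [0.6087, -0.0823, 0.0476]
orientation: [-0.0, 0.721, 0.693, 0.0]
wrist_force: [0.1, -0.4, 0.8]
gripper_width: 0.0598
finger_force: 0.0
time_s: 14.62
eef_pos: [0.6093, -0.0837, 0.0485]
orientation: [0.001, 0.722, 0.692, 0.001]
wrist_force: [-0.8, 0.3, 6.6]
gripper_width: 0.0377
finger_force: 15.0
```

To row units: 0.165 m is 0.22, -0.11 m is -0.1467.

```bash
echo '[[[0.03,0,0,-0.0533,0,0,0],[0.03,0,0,-0.1333,0,0,0],[0.03,0.0733,-0.02,-0.1467,0,0,0],[0.03,0.1467,-0.04,-0.1467,0,0,0],[0.03,0.22,-0.06,-0.1467,0,0,0]]]' | python3 -m pendant|tail -2; echo '[[[0.03,0.0733,-0.016,0,0,0,0],[0.03,0.1467,-0.0333,0,0,0,0],[0.03,0.182,-0.0409,0,0,0,0],[0.03,0.182,-0.0409,0.0667,0,0,0],[0.03,0.182,-0.0409,0.1067,0,0,0]]]' | python3 -m pendant | tail -6; echo '[[[0.03,0,0,0,0,0,0],[0.03,0,0,0,0,0,0]]]' | python3 -m pendant; python3 -c "
from h import *
c=Cam('wrist');c.save('w8.png')"
```

```text
gripper_width: 0.0375
finger_force: 15.0
time_s: 15.88
eef_pos: [0.5447, 0.2211, 0.0759]
orientation: [-0.0, 0.721, 0.693, -0.001]
wrist_force: [-0.2, 0.2, -0.5]
gripper_width: 0.0374
finger_force: 15.0
time_s: 16.12
eef_pos: [0.5463, 0.2209, 0.0783]
orientation: [0.0, 0.722, 0.692, 0.001]
wrist_force: [0.8, -0.4, -0.8]
gripper_width: 0.0372
finger_force: 15.0
```

View pics/w8.png

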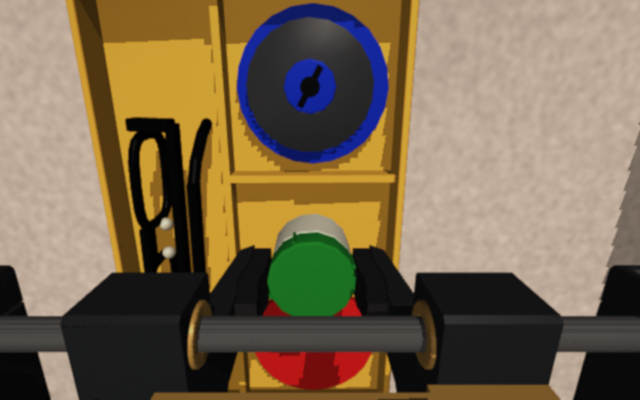

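The blue-block lens lies centred on its rest at (310,85). The tub hangs over the pocket, and the left finger clears the frame. Lowering it.

To row units: 0.032 m is 0.0427, 0.002 m is 0.0027.

```bash
echo '[[[0.03,0,0.0027,0.02,0,0,0],[0.03,0,0.0027,0.0347,0,0,0],[0.03,0,0.0027,0.04,0,0,0],[0.03,0,0.0027,0.0427,0,0,0],[0.03,0,0.0027,0.0427,0,0,0]]]' | python3 -m pendant; echo '[[[0.04,0,0,0,0,0,0],[0.046,0,0,0,0,0,0],[0.046,0,0,0,0,0,0],[0.046,0,0,-0.04,0,0,0],[0.046,0,0,-0.1067,0,0,0]]]' | python3 -m pendant|tail -5
```

```text
time_s: 16.8
eef_pos: [0.5469, 0.2204, 0.0461]
orientation: [-0.0, 0.722, 0.692, -0.001]
wrist_force: [-2.8, -0.5, 9.8]
gripper_width: 0.0372
finger_force: 15.0
eef_pos: [0.5464, 0.2202, 0.1245]
orientation: [-0.001, 0.722, 0.692, -0.002]
wrist_force: [0.6, 1.0, 0.2]
gripper_width: 0.0458
finger_force: 0.0
```

The rows are not in the units I measure in: shifts go in shares of 0.75 m and turns go in shares of 4 rad. I convert before sending: -0.27 m is -0.36, -0.21 m is -0.28.

```bash
echo '[[[0.046,-0.04,0,-0.04,0,0,0],[0.046,-0.12,-0.0067,-0.0667,0,0,0],[0.046,-0.2,-0.0133,-0.0667,0,0,0],[0.046,-0.28,-0.02,-0.0667,0,0,0],[0.046,-0.36,-0.0267,-0.0667,0,0,0]]]' | python3 -m pendant | tail -1; echo '[[[0.046,-0.0733,-0.008,0,0,0,0],[0.046,-0.1467,-0.016,0,0,0,0],[0.046,-0.2267,-0.0267,0,0,0,0],[0.046,-0.3067,-0.04,0.0267,0,0,0],[0.046,-0.38,-0.0467,0.0667,0,0,0]]]' | python3 -m pendant | tail -1; echo '[[[0.046,-0.0267,-0.0027,0,0,0,0],[0.046,-0.0267,-0.0027,0,0,0,0],[0.046,-0.0267,-0.0027,0,0,0,0]]]' | python3 -m pendant; python3 blk.py red,blue .031 w9.png
```

```text
finger_force: 0.0
finger_force: 0.0
time_s: 19.05
eef_pos: [0.4681, -0.3474, 0.1268]
orientation: [0.0, 0.721, 0.693, 0.001]
wrist_force: [0.2, 0.2, 0.3]
gripper_width: 0.0459
finger_force: 0.0
tcp [ 0.4682 -0.3472  0.1269]
red 1026 [309.1 222.6] [291 203  37  40] size 0.0243 [ 0.4658 -0.3526  0.031 ] tool [-0.0056 -0.0023  0.0959]
red 758 [323.7 367.2] [311 352  27  34] size 0.0204 [ 0.4722 -0.4709  0.031 ] tool [-0.1236  0.0086  0.0957]
blue 989 [303.   92.9] [285  74  37  39] size 0.0218 [ 0.4656 -0.2698  0.031 ] tool [ 0.0771 -0.0057  0.096 ]
```

View pics/w9.png

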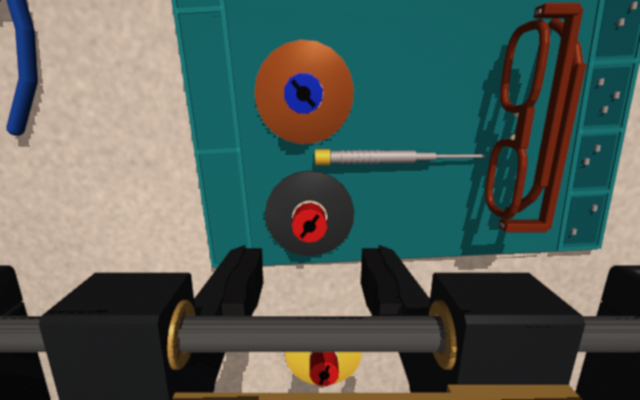

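The grey/red block is at (309,223), 5.5 mm behind and 2 mm left of the tool, clear of the screwdriver at row 157. Grasping it.

To row units: 0.0835 m is 0.1113, -0.0055 m is -0.0073.

```bash
echo '[[[0.04,-0.0073,-0.0027,0.04,0,0,0],[0.04,-0.0073,-0.0027,0.0867,0,0,0],[0.04,-0.0073,-0.0027,0.1113,0,0,0],[0.04,-0.0073,-0.0027,0.1113,0,0,0],[0.02,-0.0073,-0.0027,0.1113,0,0,0]]]' | python3 -m pendant 15|tail -5;  echo '[[[0.015,0,0,0,0,0,0],[0.015,0,0,0,0,0,0],[0.015,0,0,0,0,0,0]]]' | python3 -m pendant
```

```text
eef_pos: [0.4654, -0.3551, 0.0437]
orientation: [0.001, 0.722, 0.692, 0.0]
wrist_force: [0.2, 0.8, -0.8]
gripper_width: 0.0322
finger_force: 0.0
time_s: 20.1
eef_pos: [0.4653, -0.3555, 0.0438]
orientation: [0.001, 0.722, 0.692, 0.0]
wrist_force: [-0.4, 0.4, 6.2]
gripper_width: 0.0232
finger_force: 15.0
```

To row units: 0.17 m is 0.2267, -0.12 m is -0.16.

```bash
echo '[[[0.015,0,0,-0.0533,0,0,0],[0.015,0,0,-0.1333,0,0,0],[0.015,0.0733,0.008,-0.16,0,0,0],[0.015,0.1533,0.0173,-0.16,0,0,0],[0.015,0.2267,0.0267,-0.16,0,0,0]]]' | python3 -m pendant|tail -2; echo '[[[0.015,0.08,0.008,0,0,0,0],[0.015,0.16,0.016,0,0,0,0],[0.015,0.24,0.0267,0,0,0,0],[0.015,0.32,0.0373,0,0,0,0],[0.015,0.3933,0.0453,0,0,0,0]]]' | python3 -m pendant | tail -2; echo '[[[0.015,0.0457,0.0035,0.04,0,0,0],[0.015,0.0457,0.0035,0.0933,0,0,0],[0.015,0.0457,0.0035,0.0933,0,0,0],[0.015,0.0457,0.0035,0.0933,0,0,0]]]' | python3 -m pendant; python3 -c "
from h import *
c=Cam('wrist');c.save('w10.png');print(ctrl.read_state()['eef_pos'])
for a,ce,q in c.blobs('red',400): print(a,ce,q,c.pt(q[0]+q[2]/2,q[1],.009))"
```

```text
gripper_width: 0.0234
finger_force: 15.0
gripper_width: 0.0238
finger_force: 15.0
time_s: 21.85
eef_pos: [0.5425, 0.1405, 0.0936]
orientation: [0.0, 0.722, 0.692, 0.0]
wrist_force: [0.8, -0.4, 0.3]
gripper_width: 0.0231
finger_force: 15.0
[0.54289021 0.14057644 0.09408017]
4101 [315.8371129  183.18458912] [252 155 125  76] [0.54550755 0.18206468 0.009     ]
2449 [311.12984892 268.120049  ] [284 237  55  64] [0.54143349 0.12933758 0.009     ]
```

To row units: 0.0465 m is 0.062, 0.0445 m is 0.0593.

```bash
echo '[[[0.015,0,0.0013,0.0333,0,0,0],[0.015,0,0.0013,0.0507,0,0,0],[0.015,0,0.0013,0.0593,0,0,0],[0.015,0,0.0013,0.062,0,0,0],[0.015,0,0.0013,0.062,0,0,0]]]' | python3 -m pendant; echo '[[[0.028,0,0,0,0,0,0],[0.038,0,0,0,0,0,0],[0.038,0,0,-0.0267,0,0,0],[0.045,0,0,-0.08,0,0,0],[0.05,0,0,-0.16,0,0,0]]]' | python3 -m pendant | tail -5; echo '[[[0.05,-0.0533,0,-0.0533,0,0,0],[0.05,-0.08,0,-0.1067,0,0,0],[0.05,-0.08,0,-0.1067,0,0,0],[0.05,-0.08,0,-0.1067,0,0,0]]]' | python3 -m pendant | tail -1; python3 -c "
from h import *
c=Cam('wrist');c.save('w11.png');s=Cam('side')
for col,z in(('red',.035),('blue',.035),('green',.039)):
  for a,ce,q in c.blobs(col,150): print(col,a,ce,q,c.pt(*ce,z)[:2])
for n in(('red',.031),('blue',.031)):
  for a,ce,b in s.blobs(n[0],60): print('side',n[0],a,ce.round(1),s.pt(*ce,n[1])[:2].round(3))"
```

```text
time_s: 22.52
eef_pos: [0.5432, 0.1409, 0.0476]
orientation: [0.0, 0.722, 0.692, 0.0]
wrist_force: [-1.4, -0.7, 7.7]
gripper_width: 0.0237
finger_force: 15.0
eef_pos: [0.5421, 0.141, 0.1674]
orientation: [-0.0, 0.722, 0.692, -0.001]
wrist_force: [1.2, 0.2, -0.3]
gripper_width: 0.0498
finger_force: 0.0
finger_force: 0.0
red 1572 [315.0216285  107.47391858] [275  71  78  80] [0.54530071 0.14740377]
red 499 [312.07214429 114.43286573] [299 101  27  27] [0.54230539 0.14125013]
red 410 [373.50243902 368.97073171] [364 356  21  26] [ 0.60278116 -0.15276446]
green 1530 [312.6130719   20.16862745] [292   0  42  44] [0.54598334 0.21973003]
side red 137 [545.8 156.6] [ 1.089 -0.352]
side red 150 [560.1 163.2] [ 1.094 -0.391]
side red 170 [280.1 159.9] [0.532 0.128]
side red 81 [376.4 209.4] [ 0.601 -0.168]
side red 114 [449.6 342.7] [ 0.466 -0.483]
side red 188 [560.1 366. ] [ 0.581 -0.643]
side blue 84 [368.  270.9] [ 0.462 -0.273]
side blue 102 [480.8 298.6] [ 0.588 -0.471]
```

View pics/w11.png

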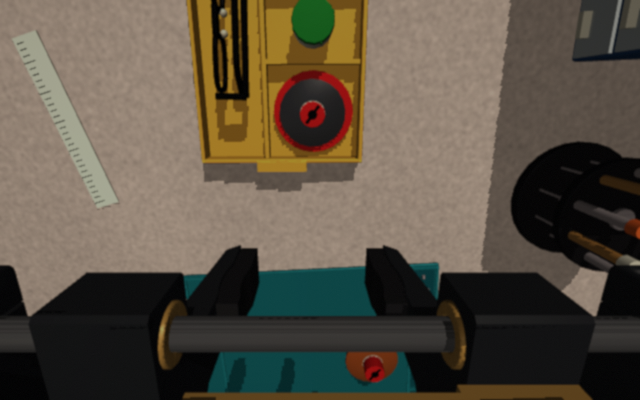

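The red-block lens is centred on its rest at (313,112), the tub is in its pocket and the frame stands in its compartment. The brown blocks have the same side-view pixels as at the start. One last numeric check of the frame's tray coordinates, then I'll hand in if they are in range.

Run:
```python
from h import *
from bench import order
c=Cam('wrist'); th=-.038; tx=np.array([np.cos(th),np.sin(th)]); ty=np.array([-tx[1],tx[0]]); C=np.array([.514,.2225])
f=lambda u,v,z:(lambda d:np.array([d@tx,d@ty]).round(4))(c.pt(u,v,z)[:2]-C)
mid=f(231.5,95,.036); tub=f(312.6,22,.039)
print('frame end',mid,'tub',tub,ctrl.read_state()['time_s'])
if -.055<mid[0]<-.032 and -.09<mid[1]<-.04 and abs(tub[1])<.01: print(order.job_done())
```

```text
frame end [-0.0433 -0.0623] tub [ 0.031  -0.0028] 23.8
the job is handed in; nothing more can be done
None
```

The job is handed in, though no verdict came back. By my last measurements the black frame, both grey lenses and the tub are within limits in the tray, the brown lenses have not moved (I did not re-measure the brown frame), and it took about 24 s of the 102 s allowed.

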